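# Find the hidden ejector key and hold it down

## Robot

A 6-joint arm with a two-finger parallel gripper is mounted at the origin on a cart in front of the work surface, level with it; the furniture and walls round the work are solid. World frame = base frame: x ahead of the robot, y to its left, z up, the work surface at z = 0. Lengths are in m, angles in rad, forces in N, time in s.
With the tool pointing down it reaches from about 0.375 to 0.9 m from the base axis. Payload 3.1 kg.
Tool frame: the origin (TCP) lies at the very end of the fingers, on their centre line; the grasp point (between the pads) lies 19 mm behind it; z points along the fingers, y is the direction in which the jaws open and shut (so a half turn about z gives the same grasp; the last joint's range is limited). The gripper opens to 85 mm and grips with 20 to 120 N. Pads are 22 mm wide; open, the fingers measure 114 mm over their backs; the gripper's body (76 mm by 85 mm) begins 54 mm behind the grasp point. The pads swing forward as they close: fully open they stand 13 mm farther back than shut.
Start: joints at [-1.516, 0.527, 1.433, -0, 1.181, -0.178], TCP at [0.145, -0.608, 0.231] pointing down, gripper open.
Joint ranges: [-3.08, 3.08], [-0.75, 2.2], [0.22, 2.44], [-1.43, 4.57], [0, 2.65], [-2.85, 2.85]. Speed limits (rad/s): [2.79, 2.79, 3.14, 3.14, 3.14, 3.14].

## Interface

Orientations are given as a rotation vector (axis times angle).
In Python, from workcell import env, cams, order gives the robot as it stands.
- The arm moves only by the tool arm_command, never from a script. Its arguments are lists of equal length, an entry for each row: "hand": the closure in counts, from 0 (fully open) to 255 (shut); "delta_pos": the shift along the tool's x, y, z in mm, a list of three; "spin": the turn about the tool's z in degrees. A call has 1 to 12 rows; each row shifts and turns the commanded pose from where the row before left it, along the tool's axes as they then stand; what a row does not reach is not made up. A row lasts 1/10 s, in which the tool goes at most 50 mm and 8.59 degrees, less where a joint would pass 70% of its speed; a pose out of reach is approached as far as the arm can. A call is refused whole if a number of a shift passes 50 or a number of a turn 8.59, either way. A call with a gripper value outside its range is refused whole. The fingers move at their own pace and stop on an object; "newtons" is the grip in N (left out, the last holds). Time passes only in rows, so rows that do not move let the fingers close. It gives the time, the measured TCP pose, the force and the opening at its end, in the units of the state.
- env.read_state(): the state, without advancing time (a new reading comes with each control period).
- cams.camera(name): name is "side" or "top"; returns a dict with "frame" (400x640x3 uint8, red, green, blue), "fx", "fy", "cx", "cy" (pixels), "rvec" (rotation vector, rad) and "tvec" (3), from world to camera coordinates, as OpenCV has them. Camera axes: x right, y down, z forward; pixel columns grow to the right and rows downward; lengths in m; the calibration is good to about 2 mm. A picture is of the moment at which its call begins. There is no depth.
- order.job_done(): hands the job in, once; it reports no verdict.
The state is a dict: "time": time; "q": joint angles; "dq": joint speeds; "joint_torque": joint torques, N m; "tool_pos": TCP position; "orientation": TCP orientation; "wrist_force": force on the tool from outside, world axes, zero at the start; "torque": the same for the moment, N m; "grip_width": finger opening in m.
Only numpy, scipy, OpenCV 4.12 (cv2) and the standard library are available. Lean on these libraries where they do the work, as an engineer would, in place of code of your own. Each camera call takes 0.05 s, during which the arm holds its last target.

## Task

The round grey ejector stand holds a tan mounted specimen sunk in its centre collar, and its release key lies in a notch somewhere round the black ledge that runs between collar and outer lip; black in black, it is hard to see, so feel along the ledge with the closed fingertips to find it. Press the key in the notch fully home, so that the specimen rises out of the collar, and finish while still holding the key down. Do not touch the specimen itself, and leave everything else standing where it is.

Things in the scene. Friction and masses are not known exactly. Their poses are not given: they have to be found in the camera images.
- stand: round ejector stand fixed to the worktop, 138 mm in diameter, grey with a blue band; origin at the centre of its underside, z up; its yaw means nothing. From the centre outwards: bright metal collar (radius 17.5 to 31 mm, top 60 mm above the worktop), flat black ledge (radius 31 to 65 mm, top 45 mm above the worktop), thin grey lip (radius 65 to 69 mm, top 47 mm)
- ledge_centre (a point): point on the stand's axis at the height of the ledge's top. The ledge is solid and runs all round but for one notch across its full width, 62 degrees of arc (52 mm long at radius 48 mm), at an unknown angle that differs every time. In the notch lies the black key, flat top 4 mm below the ledge, with 1 to 2 mm gap at each end
- key (a joint): how far the key is pressed: 0 up, 0.006 m fully down (its top then 10 mm below the ledge); tells nothing of where the key is. Pressed anywhere on its top it sinks straight down without tilting; about 3 N starts it, about 6 N brings it to its stop; it springs back when let go
- puck: tan cylindrical mounted specimen, 30 mm in diameter and 18 mm high, loose, standing on the ram in the collar; origin at the centre of its underside, 40 mm above the worktop with the key up (top 2 mm below the collar's top). A linkage to the key raises it: 10 mm for the key's full 6 mm.
- beaker: bystander: clear beaker 65 mm in diameter, 90 mm high, origin at the centre of its underside
- jar: bystander: clear jar with yellow lid, 74 mm in diameter, 82 mm high, origin at the centre of its underside
- green_puck: bystander: green mounted specimen 38 mm in diameter, 22 mm high, origin at the centre of its underside
- black_puck: bystander: black mounted specimen 40 mm in diameter, 21 mm high, origin at the centre of its underside
- tweezers: bystander: steel tweezers lying flat, 137 mm long, origin at the centre of the underside
- marker: bystander: grey and red marker pen lying flat, 135 mm long, origin at the centre of the underside
- tape: bystander: black roll of tape, 53 mm in diameter, 19 mm high, origin at the centre of its underside
- bottle: bystander: white bottle with yellow cap, 46 mm in diameter, 124 mm high, origin at the centre of its underside

How it is judged:
At the end, for the whole second after the job is handed in: the fingers hold the key at least 4.8 of its 6 mm down (over 1 N), and the specimen rests raised by at least 6.5 mm, upright and centred in its collar (value of joint key above 0.0048 m and contact force between the fingers and anything else above 1 N and z of puck in the frame of stand between 0.0465 and 0.053 m and horizontal distance between puck and stand below 0.005 m and angle between puck's own z axis and vertical below 0.15 rad and linear speed of puck below 0.02 m/s); the arm keeps its last pose, push and grip.
It fails at once if the specimen is touched by the robot (contact force between any of the fingers, the arm and puck above 0.5 N).
It fails at once if a bystander is moved by more than 15 mm (distance of any of beaker, jar, green_puck, black_puck, tweezers, marker, tape, bottle from where it was at the start of the episode above 0.015 m).
It also fails if it takes over 70 s, if anything falls off the work surface, if the arm or the gripper's body presses on something with over 40 N, if the wrist force passes 120 N, or if a joint passes its speed limit or range.

## Working session

There is one attempt and no reset: what is moved stays moved. The work goes in short steps, Python scripts to look and compute and a tool call to move; the robot and the scene stay as the last step left them, time stands still between calls to the robot, and variables do not carry over. Pictures are saved under pics/ and viewed, and the job is handed in when it is done.

Besides the shell and the picture viewer there is one more tool, called after "Emit:" by a JSON object that holds its "op" and its "data". arm_command: Moves the arm, as the interface text tells. Its arguments: {"type":"object","properties":{"hand":{"type":"array"},"delta_pos":{"type":"array"},"spin":{"type":"array"},"newtons":{"type":"number"}},"required":["hand","delta_pos","spin"]}

```bash
mkdir -p pics; python3 - <<'E'
from workcell import env,cams,order
import cv2
for n in("top","side"):
    c=cams.camera(n); cv2.imwrite(f"pics/{n}0.png",c["frame"][:,:,::-1]); print(n,{k:c[k] for k in c if k!="frame"})
print(env.read_state())
E
```

```text
top {'fx': 393.84411600624543, 'fy': 393.84411600624543, 'cx': 321.64205172965745, 'cy': 199.97955834692192, 'rvec': array([ 2.16617966, -2.14564758,  0.16301784]), 'tvec': array([-0.17642314,  0.58086548,  1.39917502])}
side {'fx': 467.25286219636035, 'fy': 467.25286219636035, 'cx': 325.53233343756347, 'cy': 194.43145109154716, 'rvec': array([ 0.67327968, -2.28512162,  1.56432535]), 'tvec': array([0.39693406, 0.22776021, 1.0221809 ])}
{'time': 0.1, 'q': array([-1.51549601e+00,  5.28364455e-01,  1.43375535e+00, -8.59120016e-06,
        1.18138355e+00, -1.78496166e-01]), 'dq': array([-1.05484138e-04, -2.12542411e-03, -2.10955116e-03, -9.19514469e-04,
        7.99546535e-06,  1.10094248e-03]), 'joint_torque': array([ 6.17882361e-04, -4.43302488e+01, -1.78587413e+01, -1.15020789e-04,
        3.83701656e-03,  3.53879358e-06]), 'tool_pos': array([ 0.14478865, -0.60735254,  0.23044282]), 'orientation': array([-3.11825669e+00, -3.66193432e-01, -1.72197647e-04]), 'wrist_force': array([-0.37160802, -0.26948964, -0.72527441]), 'torque': array([ 0.02493029, -0.02543955,  0.03921392]), 'grip_width': 0.0856673613776792}
```

View pics/top0.png

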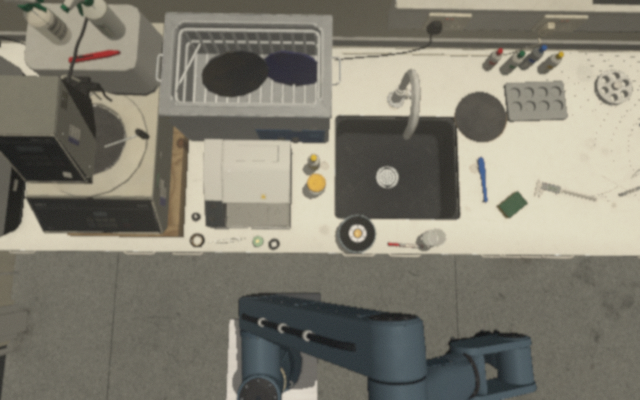

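View pics/side0.png

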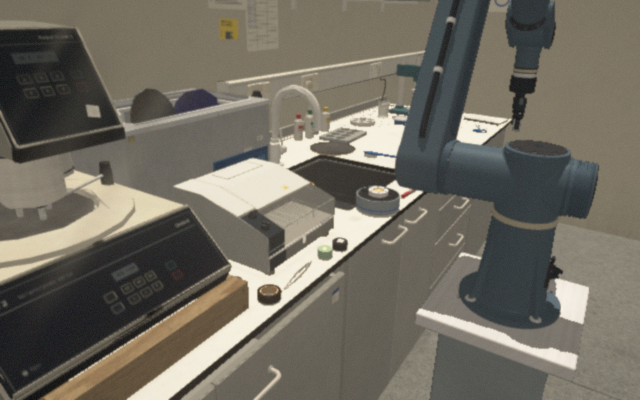

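The top picture shows the stand at about (356,233), with the beaker near (432,238), the marker near (402,244) and the jar near (316,184). I'll zoom in on the stand and localise it.

```bash
cat > h.py <<'E'
import numpy as np,cv2
from workcell import env,cams,order
def proj(c,P):
    K=np.array([[c["fx"],0,c["cx"]],[0,c["fy"],c["cy"]],[0,0,1]])
    return cv2.projectPoints(np.array(P,float).reshape(-1,1,3),c["rvec"],c["tvec"],K,None)[0].reshape(-1,2)
def unproj(c,u,v,z):
    R=cv2.Rodrigues(c["rvec"])[0]; o=-R.T@c["tvec"]
    d=R.T@np.array([(u-c["cx"])/c["fx"],(v-c["cy"])/c["fy"],1]); return o+d*(z-o[2])/d[2]
E
python3 - <<'E'
from h import *
c=cams.camera("top")
print(unproj(c,356,233,.045),unproj(c,358,233.5,.06))
f=c["frame"][205:260,325:450,::-1]
a=cv2.resize(f,None,fx=6,fy=6,interpolation=cv2.INTER_CUBIC)
cv2.imwrite("pics/t1.png",np.clip(a[:330]*1.0,0,255))
g=np.clip((f.astype(float)-10)*3.5,0,255)[:, :65].astype(np.uint8)
cv2.imwrite("pics/t2.png",cv2.resize(g,None,fx=10,fy=10,interpolation=cv2.INTER_CUBIC))
s=cams.camera("side")["frame"][165:230,335:420,::-1]
cv2.imwrite("pics/s1.png",cv2.resize(np.clip(s*2.0,0,255).astype(np.uint8),None,fx=9,fy=9,interpolation=cv2.INTER_CUBIC))
E
```

```text
[ 0.46295178 -0.29592203  0.045     ] [ 0.46040748 -0.30156332  0.06      ][ WARN:0@1.302] global loadsave.cpp:1063 imwrite_ Unsupported depth image for selected encoder is fallbacked to CV_8U.
```

View pics/t1.png

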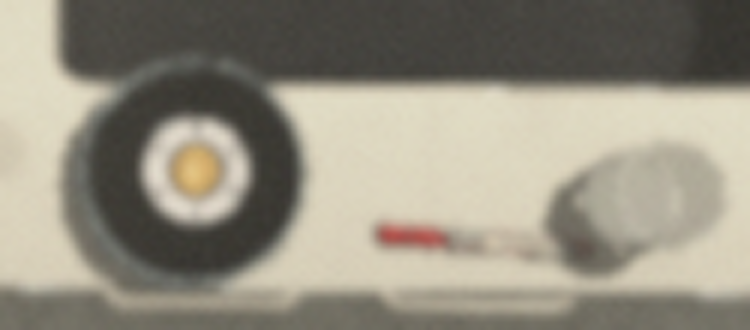

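View pics/t2.png

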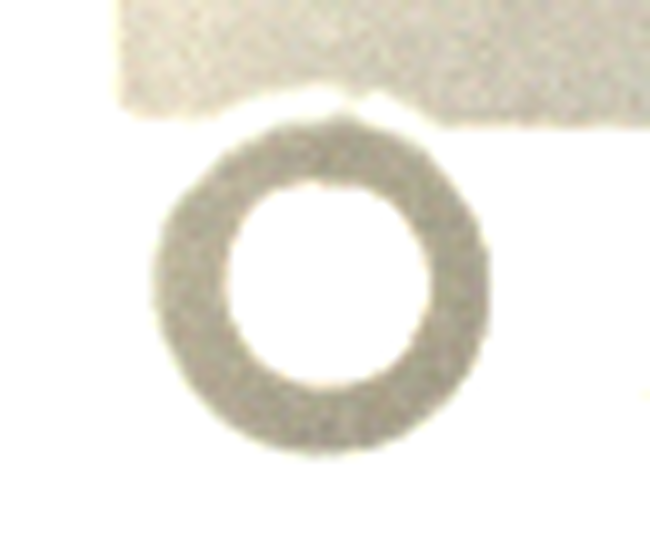

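View pics/s1.png

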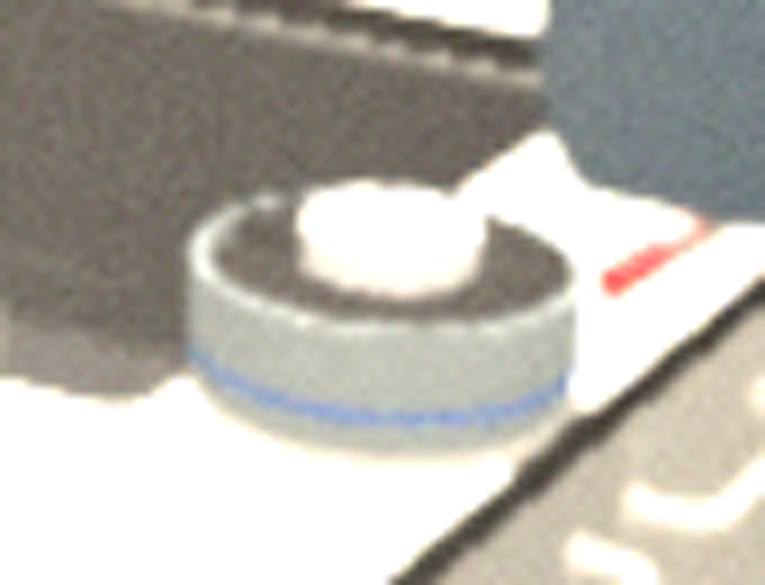

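The stand's ledge shows no visible notch. I'll fit its centre from the ledge's outer edge and the collar's edge, using an average of a few frames.

```bash
python3 - <<'E'
from h import *
from scipy.optimize import least_squares
c=cams.camera("top")
fr=np.mean([c["frame"].astype(float)]+[cams.camera("top")["frame"].astype(float) for _ in range(11)],0)
np.save("avg.npy",fr)
g=fr.mean(2)
up=8
from scipy.ndimage import map_coordinates as mc
def edge(cen,z,r0,r1,sign):
    pts=[]
    for t in np.radians(np.arange(0,360,6)):
        rr=np.linspace(r0,r1,40)
        P=np.c_[cen[0]+rr*np.cos(t),cen[1]+rr*np.sin(t),0*rr+z]
        uv=proj(c,P); v=mc(g,[uv[:,1],uv[:,0]],order=1)
        d=np.gradient(v)*sign; i=np.argmax(d)
        if d[i]>1.0 and 2<i<37: pts.append(P[i,:2])
    return np.array(pts)
cen=np.array([.463,-.296])
for z,r,r0,r1,s in((.045,.065,.055,.074,1),(.060,.031,.024,.042,-1)):
    q=cen.copy()
    for k in range(4):
        p=edge(q,z,r0,r1,s)
        f=least_squares(lambda x:np.hypot(*(p-x[:2]).T)-x[2],[*q,r],loss="soft_l1",f_scale=.001); q=f.x[:2]
    print(z,f.x,len(p))
# puck centre from tan top z=.058
uv=proj(c,[[*cen,.045]]);print(uv)
# polar profile of ledge
for r in(.042,.048,.055,.060):
    out=[]
    for t in np.radians(np.arange(0,360,15)):
        P=[[q[0]+r*np.cos(t+d),q[1]+r*np.sin(t+d),.045] for d in np.radians([-6,-3,0,3,6])]
        u=proj(c,P); out.append(mc(g,[u[:,1],u[:,0]],order=1).mean())
    print(r,np.round(out,1))
E
```

```text
0.045 [ 0.46157364 -0.30023819  0.06331023] 57
0.06 [ 0.46241394 -0.29853599  0.03179493] 60
[[356.02152478 232.98681912]]
0.042 [58.  60.3 60.8 60.3 59.5 59.1 59.  58.6 57.6 57.5 56.8 56.4 57.  56.4
 56.1 56.7 56.7 57.9 58.6 59.1 58.8 60.  59.7 58.5]
0.048 [56.4 58.5 59.  59.5 59.6 59.4 59.5 58.7 57.6 57.5 56.7 55.7 55.5 55.6
 55.1 55.  55.3 56.  55.6 55.8 56.4 56.7 57.5 56.8]
0.055 [59.3 61.2 62.5 62.9 61.2 60.7 60.8 59.5 59.1 58.9 57.1 56.2 55.6 56.
 55.9 55.8 55.1 55.7 55.5 56.2 56.9 57.1 57.8 57.3]
0.06 [70.8 75.2 80.2 86.5 75.4 71.1 70.3 71.2 74.1 72.8 69.8 69.2 69.  69.6
 70.1 69.  67.4 67.  68.2 67.1 68.9 68.9 65.9 66.3]
```

Emit:
{"op": "arm_command", "data": {"hand": [255, 255, 255, 255, 255, 255, 255, 255, 255, 255, 255, 255], "delta_pos": [[36, -19, 0], [36, -19, 0], [36, -19, 0], [36, -19, 0], [36, -19, 0], [36, -19, 0], [36, -19, 0], [36, -19, 0], [36, -19, 0], [36, -19, 0], [34, -18, 0], [34, -18, 0]], "spin": [0, 0, 0, 0, 0, 0, 0, 0, 0, 0, 0, 0], "newtons": 40}}

```text
time: 2.0
tool_pos: [0.51, -0.2877, 0.2315]
orientation: [3.12, 0.367, 0.0]
wrist_force: [0.3, -0.7, -0.1]
grip_width: 0.0
```

Emit:
{"op": "arm_command", "data": {"hand": [255, 255, 255, 255, 255, 255], "delta_pos": [[0, 0, 40], [0, 0, 40], [0, 0, 40], [0, 0, 10], [0, 0, 0], [0, 0, 0]], "spin": [0, 0, 0, 0, 0, 0]}}

```text
time: 2.6
tool_pos: [0.5098, -0.2899, 0.1027]
orientation: [3.118, 0.366, 0.003]
wrist_force: [0.6, -0.9, 0.5]
grip_width: 0.0003
```

```bash
cat > st.py <<'E'
from h import *
import sys
def st():
    s=env.read_state(); R=cv2.Rodrigues(s["orientation"])[0]
    p=s["tool_pos"]; C=np.array([.462,-.2995])
    d=p[:2]-C; print("t",round(s["time"],2),"p",np.round(p*1e3,1),"psi",np.degrees(np.arctan2(R[1,0],R[0,0])).round(1),"tilt",np.round(R[:,2],3),"F",s["wrist_force"].round(1),"w",s["grip_width"].round(4),"r",(np.hypot(*d)*1e3).round(1),"phi",np.degrees(np.arctan2(d[1],d[0])).round(1),"q6",np.degrees(s["q"][5]).round(1))
    return s,R
E
python3 - <<'E'
from st import *
st()
for n,b in(("side",(110,240,290,440)),("top",(190,270,300,420))):
    f=cams.camera(n)["frame"][b[0]:b[1],b[2]:b[3],::-1]
    cv2.imwrite(f"pics/{n}2.png",cv2.resize(f,None,fx=5,fy=4.5 if n=="side" else 5,interpolation=cv2.INTER_CUBIC))
E
```

```text
Traceback (most recent call last):
  File "st.py", line 6, in st
    d=p[:2]-C; print("t",round(s["time"],2),"p",np.round(p*1e3,1),"psi",np.degrees(np.arctan2(R[1,0],R[0,0])).round(1),"tilt",np.round(R[:,2],3),"F",s["wrist_force"].round(1),"w",s["grip_width"].round(4),"r",(np.hypot(*d)*1e3).round(1),"phi",np.degrees(np.arctan2(d[1],d[0])).round(1),"q6",np.degrees(s["q"][5]).round(1))
                                                                                                                                                                                   ^^^^^^^^^^^^^^^^^^^^^
AttributeError: 'float' object has no attribute 'round'
```

```bash
sed -i 's/s\["grip_width"\].round(4)/round(s["grip_width"],4)/' st.py
python3 - <<'E'
from st import *
st()
for n,b in(("side",(110,240,290,440)),("top",(190,270,300,420))):
    f=cams.camera(n)["frame"][b[0]:b[1],b[2]:b[3],::-1]
    cv2.imwrite(f"pics/{n}2.png",cv2.resize(f,None,fx=5,fy=4.5 if n=="side" else 5,interpolation=cv2.INTER_CUBIC))
E
```

```text
t 2.6 p [ 509.8 -289.9  102.7] psi 13.4 tilt [ 0.002 -0.002 -1.   ] F [ 0.6 -0.9  0.5] w 0.0003 r 48.7 phi 11.3 q6 36.1
```

View pics/side2.png

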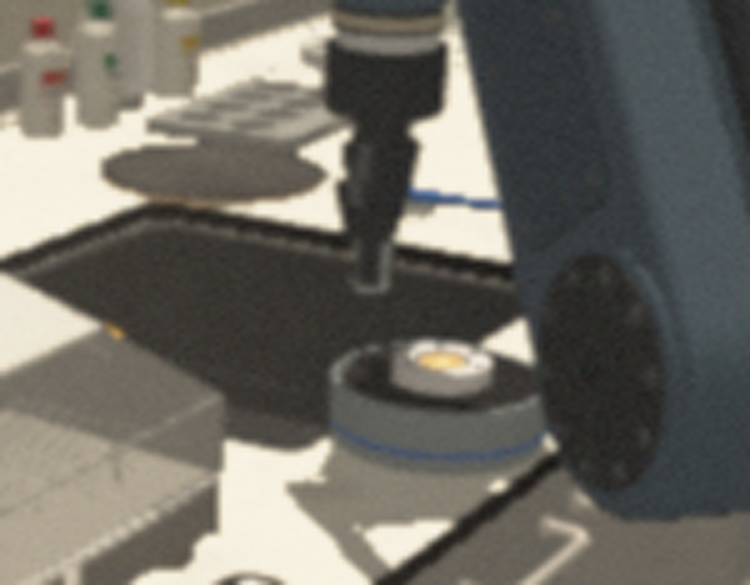

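View pics/top2.png

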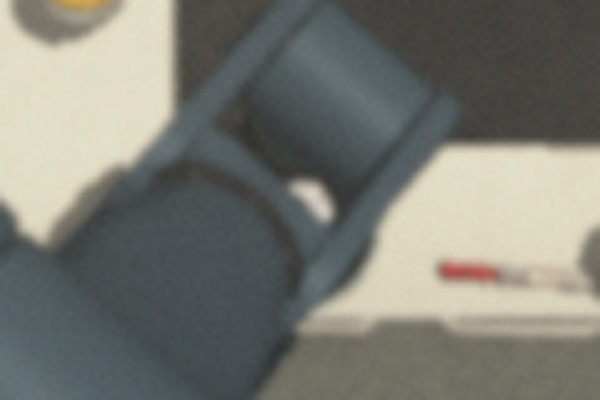

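The side picture shows the closed fingertips at about (370,290) in the crop, over the far-right part of the ledge. The collar and specimen are clear at (440,365). I'm starting the first touch.

Emit:
{"op": "arm_command", "data": {"hand": [255, 255, 255, 255, 255, 255, 255, 255], "delta_pos": [[0, 0, 30], [0, 0, 18], [0, 0, 4], [0, 0, 2], [0, 0, 2], [0, 0, 2], [0, 0, 0], [0, 0, 0]], "spin": [0, 0, 0, 0, 0, 0, 0, 0]}}

```text
time: 3.5
tool_pos: [0.5091, -0.2891, 0.0438]
orientation: [3.12, 0.366, 0.001]
wrist_force: [-0.6, 0.0, 0.2]
grip_width: 0.0002
```

```bash
python3 -c "
from st import *
st()"
```

```text
t 3.5 p [ 509.1 -289.1   43.8] psi 13.4 tilt [ 0.001 -0.001 -1.   ] F [-0.6  0.   0.2] w 0.0002 r 48.2 phi 12.4 q6 36.1
```

There's no contact at z = 43.8, below the ledge height, so this may be the notch. I'll go lower gently.

Emit:
{"op": "arm_command", "data": {"hand": [255, 255, 255, 255], "delta_pos": [[0, 0, 1], [0, 0, 1], [0, 0, 0], [0, 0, 0]], "spin": [0, 0, 0, 0]}}

```text
time: 3.9
tool_pos: [0.5088, -0.2889, 0.0412]
orientation: [-3.12, -0.366, 0.0]
wrist_force: [-0.7, 0.2, 0.0]
grip_width: 0.0001
```

Emit:
{"op": "arm_command", "data": {"hand": [255, 255, 255, 255], "delta_pos": [[0, 0, 1], [0, 0, 1], [0, 0, 0], [0, 0, 0]], "spin": [0, 0, 0, 0]}}

```text
time: 4.3
tool_pos: [0.5089, -0.289, 0.0396]
orientation: [3.12, 0.366, 0.0]
wrist_force: [-1.4, 0.4, 2.3]
grip_width: -0.0
```

Emit:
{"op": "arm_command", "data": {"hand": [255, 255, 255, 255], "delta_pos": [[0, 0, 1], [0, 0, 1], [0, 0, 0], [0, 0, 0]], "spin": [0, 0, 0, 0]}}

```text
time: 4.7
tool_pos: [0.5089, -0.289, 0.0374]
orientation: [3.12, 0.366, 0.0]
wrist_force: [-0.5, 0.7, 5.3]
grip_width: 0.0001
```

Emit:
{"op": "arm_command", "data": {"hand": [255, 255, 255, 255], "delta_pos": [[0, 0, 1], [0, 0, 1], [0, 0, 0], [0, 0, 0]], "spin": [0, 0, 0, 0]}}

```text
time: 5.1
tool_pos: [0.5089, -0.2889, 0.0359]
orientation: [3.12, 0.367, 0.0]
wrist_force: [-1.3, 2.8, 7.9]
grip_width: 0.0001
```

```bash
python3 - <<'E'
from st import *
st()
for n,b in(("side",(150,230,330,440)),):
    f=cams.camera(n)["frame"][b[0]:b[1],b[2]:b[3],::-1]
    cv2.imwrite(f"pics/{n}3.png",cv2.resize(f,None,fx=7,fy=7,interpolation=cv2.INTER_CUBIC))
st()
E
```

```text
t 5.1 p [ 508.9 -288.9   35.9] psi 13.4 tilt [ 0. -0. -1.] F [-1.3  2.8  7.9] w 0.0001 r 48.1 phi 12.7 q6 36.1
t 5.15 p [ 508.9 -288.9   35.9] psi 13.4 tilt [ 0. -0. -1.] F [-1.6  1.3  7.7] w 0.0 r 48.1 phi 12.7 q6 36.1
```

View pics/side3.png

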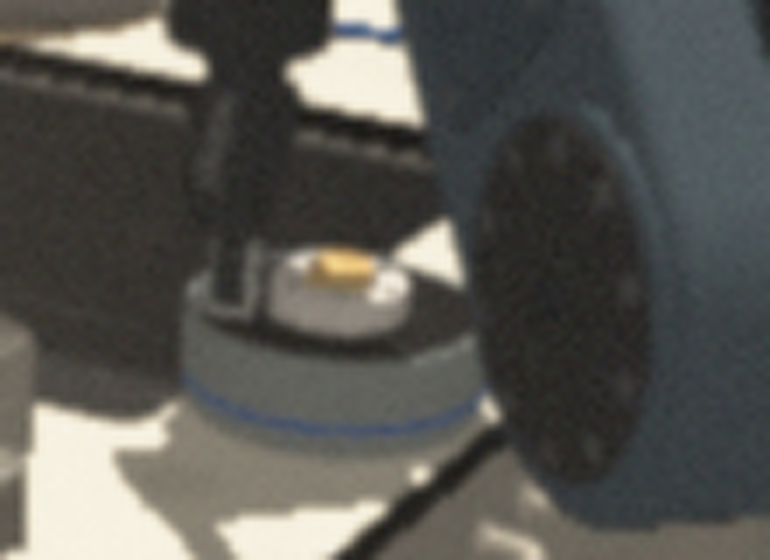

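The specimen (tan, at about (342,265)) now stands above the collar's top, so the key is going down. I'll press to the stop.

Emit:
{"op": "arm_command", "data": {"hand": [255, 255, 255, 255, 255, 255], "delta_pos": [[0, 0, 1], [0, 0, 1], [0, 0, 0], [0, 0, 0], [0, 0, 0], [0, 0, 0]], "spin": [0, 0, 0, 0, 0, 0]}}

```text
time: 5.75
tool_pos: [0.509, -0.2889, 0.0349]
orientation: [3.12, 0.367, 0.001]
wrist_force: [-2.4, 3.4, 14.9]
grip_width: 0.0001
```

Emit:
{"op": "arm_command", "data": {"hand": [255, 255, 255, 255, 255, 255], "delta_pos": [[0, 0, 1], [0, 0, 0], [0, 0, 0], [0, 0, 0], [0, 0, 0], [0, 0, 0]], "spin": [0, 0, 0, 0, 0, 0]}}

```text
time: 6.35
tool_pos: [0.509, -0.2889, 0.0348]
orientation: [3.119, 0.367, 0.001]
wrist_force: [-3.7, 3.5, 20.1]
grip_width: -0.0002
```

```bash
python3 - <<'E'
from st import *
st()
c=cams.camera("side");b=(150,230,330,440)
f=c["frame"][b[0]:b[1],b[2]:b[3],::-1]
cv2.imwrite("pics/side4.png",cv2.resize(f,None,fx=7,fy=7,interpolation=cv2.INTER_CUBIC))
for z in(.058,.068): print(z,(proj(c,[[.462,-.2995,z]])-[330,150])*7)
st()
E
```

```text
t 6.35 p [ 509.  -288.9   34.8] psi 13.4 tilt [ 0.001 -0.001 -1.   ] F [-3.7  3.5 20.1] w -0.0002 r 48.2 phi 12.7 q6 36.1
0.058 [[336.90644605 278.17355448]]
0.068 [[338.35814048 257.24722953]]
t 6.4 p [ 509.  -288.9   34.8] psi 13.4 tilt [ 0.001 -0.001 -1.   ] F [-2.7  3.4 19.7] w -0.0001 r 48.2 phi 12.7 q6 36.1
```

View pics/side4.png

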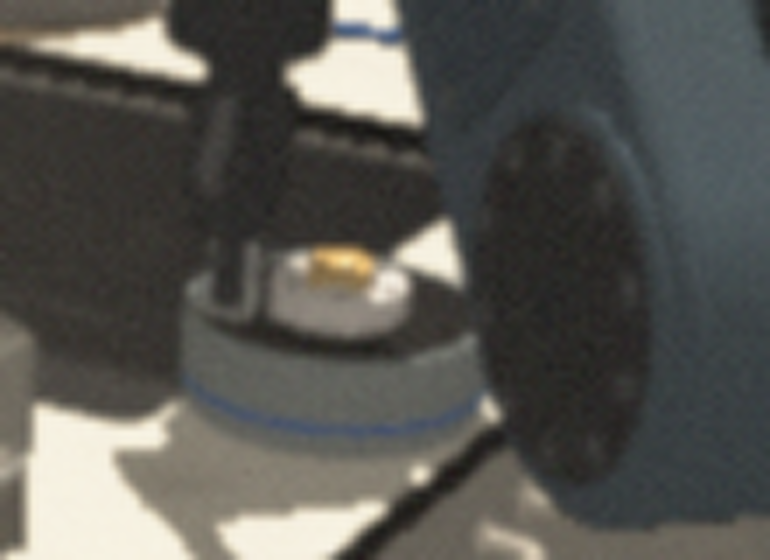

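The force jumps to 20 N at z = 34.8 mm, which is the key's stop, 10 mm below the ledge. The tan specimen's top is centred at about (340,257), against 257 predicted for full lift. Everything is steady, so I'm handing in.

```bash
python3 -c "
from workcell import order
print(order.job_done())"
```

```text
the job is handed in; nothing more can be done
None
```

The key is pressed to its stop, the specimen is raised, and I handed the job in with the closed fingertips still holding the key down. The hand-in gives no verdict.

- **Finding the key:** I located the stand in the top camera. By luck, the very first spot I felt (about 13° round from the x axis, 48 mm out from the centre) was in the notch. The fingers passed the ledge height with no resistance and met the key at about 40 to 41 mm.
- **Key at the stop:** resistance rose gently to about 8 N at 35.9 mm, then jumped to 20 N at 34.8 mm. The stop should be at 35 mm.
- **Specimen:** in the side picture it stands upright and central, with its top where a full 10 mm lift should put it, to within a few tenths of a pixel.
- **Other checks:** I saw no sign of contact with the specimen or of anything else moved, though I didn't measure the bystanders again at the end. About 3 to 4 N of sideways force remained on the fingers. The clock read 6.4 s of the 70 s allowed.

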